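Open the child-resistant vial in the lock drawer

TASK

Open the clamped amber vial: push its child-resistant cap down firmly and, keeping it pushed, turn it anticlockwise until you feel it stop, without forcing it, then lift the cap off. Set the cap down gently, top side up, flat in the steel dish and let go, leaving everything else in the drawer where it is.

Things in the scene. Friction and masses are not known exactly. Their poses are not given: they have to be found in the camera images.
- cap_centre (a point): Centre, half-way up, of the white child-resistant cap (red disc and a black tick at its +x edge on top): 50 mm across, 27.5 mm tall, 40 g, z up, open below, 16 flat 10 mm facets round the skirt, one facing along each of its own +x, -x, +y, -y. Closed: 87 mm above the vial's origin, x axes parallel. Turns anticlockwise seen from above, only while pushed down; never clockwise
- cap: The same cap as a  origin at the centre of the open lower edge of its skirt, 13.8 mm below its centre. A spring pushes it up: 9 N starts it moving down, 1.5 N more per mm. 3.3 mm down (14 N) two inner lugs clear the teeth that lock it; it bottoms at 6 mm (18 N). Over 50 N between cap and vial, all contacts added up (about 16 N of push with 0.6 N m of twist), breaks it
- vial_neck (a point): Point on the vial axis, 84 mm above the vial's origin, at the flange holding the lugs. Kept down, the cap passes the teeth in the first 30 degrees, then turns to a hard stop, 38 to 80 degrees from closed; it differs each time and cannot be seen: feel the torque rise (free turning takes under 0.1 N m). The lugs are free only in the last 7 degrees before the stop; there it lifts straight off, clear at 25 mm
- vial: Squat amber vial, 65 mm across, clamped in a dark steel cradle (96 x 96 mm, jaws up to 36 mm), immovable. Origin: centre of the cradle's underside, on the drawer base; z up the vial's axis. The shoulder narrows from 65 mm across at 46 mm up to 33 mm at 62 mm up; the closed cap's skirt starts 73 mm up, its top is 100.5 mm up
- dish: Shallow round steel dish, fixed, 134 mm across; flat floor 126 mm across, 4 mm above the drawer base; rim 9 mm high. Origin: centre of its underside, on the drawer base. A cap standing in it has its centre 18 mm above the origin
- crusher: Bystander: chrome pill crusher, 50 x 85 mm foot, 84 mm tall; loose, origin at the centre of its underside, leave alone
- syringe0: Bystander: green oral syringe lying flat, 125 mm long, 18 mm thick; loose, origin at the centre of its underside, leave alone
- syringe1: Bystander: second green oral syringe lying flat, 125 mm long, 18 mm thick; loose, origin at the centre of its underside, leave alone
- mortar: Bystander: white ceramic mortar, 90 mm across, 55 mm tall; loose, origin at the centre of its underside, leave alone
- medcup: Bystander: small blue medicine cup, 32 mm across, 30 mm tall, standing between the vial and the dish; loose, origin at the centre of its underside, leave alone
- pillbottle: Bystander: small closed amber pill bottle, 44 mm across, 65 mm tall; loose, origin at the centre of its underside, leave alone
There are look-alikes about, which are no part of the job. Of the things shaped like the cap, the white one is meant.

How it is judged (in metres and radians):
On the way, in this order (a step that is already met when the one before it is completed fails the run):
1. the cap is held at least 3 mm down and turned at least 25 degrees from closed (z of cap_centre in the frame of vial below 0.0838 m and angle between the x axis of cap and the x axis of vial, either way round above 0.436 rad and horizontal distance between cap_centre and vial below 0.006 m), for 0.05 s.
2. the cap is lifted clear off the vial (z of cap_centre in the frame of vial above 0.112 m), for 0.05 s.
At the end, for the whole second after the job is handed in: The cap stands top side up (within 6 degrees) flat on the floor of the steel dish, its axis within 42 mm of the dish's centre, let go of and at rest (horizontal distance between cap_centre and dish below 0.042 m and z of cap_centre in the frame of dish between 0.014 and 0.021 m and angle between cap_centre's own z axis and vertical below 0.1 rad and linear speed of cap below 0.02 m/s and contact force between the fingers and cap below 0.05 N); the robot touches nothing.
It fails at once if more than 50 N between the cap and the vial (forced) (contact force between cap and vial above 50 N).
It fails at once if the cap is dropped or flung (free of the gripper and faster than 0.5 m/s, a fall of more than about 12 mm) (contact force between the fingers and cap below 0.01 N and linear speed of cap above 0.5 m/s).
It fails at once if the cap is banged on the dish (over 60 N) (contact force between cap and dish above 60 N).
It fails at once if a bystander is moved by more than 20 mm (distance of any of crusher, syringe0, syringe1, mortar, medcup, pillbottle from where it was at the start of the episode above 0.02 m).
It also fails if it takes over 72 s, if anything falls off the work surface, if the arm or the gripper's body presses on something with over 40 N, if the wrist force passes 120 N, or if a joint passes its speed limit or range.

ROBOT

A 6-joint arm with a two-finger parallel gripper is mounted at the origin on the work surface. World frame = base frame: x ahead of the robot, y to its left, z up, the work surface at z = 0. Lengths are in m, angles in degrees, forces in N, time in s.
With the tool pointing down it reaches from about 0.35 to 0.775 m from the base axis. Payload 7.3 kg.
Tool frame: the origin (TCP) lies at the very end of the fingers, on their centre line; the grasp point (between the pads) lies tcp_to_grasp behind it (tcp_to_grasp is the distance from the TCP to the grasp point, in m); x points along the fingers, z is the direction in which the jaws open and shut, and the axes are right-handed (so a half turn about x gives the same grasp; the last joint's range is limited). The gripper opens to 92 mm and grips with 3 to 60 N. Pads are 19 mm wide; open, the fingers measure 130 mm over their backs; the gripper's body (75 mm by 190 mm) begins 47 mm behind the grasp point.
Start: joints at [-71.62, 19.595, 87.324, -0, 73.075, -8.365], TCP at [0.236, -0.469, 0.227] pointing down, gripper open.
Joint ranges: [-145.02, 145.02], [-44.19, 115.74], [2.07, 154.8], [-57.11, 237.11], [16.16, 152.29], [-177.93, 177.93]. Speed limits (degrees/s): [147.25, 147.25, 180, 180, 180, 180].

INTERFACE

Orientations are given as a 3x3 rotation matrix whose columns are the frame's x, y, z axes.
In Python, from bench import get_state, get_image, finish_job, tcp_to_grasp gives the robot as it stands.
- The arm moves only by the tool move_arm, never from a script. Its argument "rows" is a list of rows, each a list of 3 entries, a list of its own where there are three numbers: the shift along the tool's x, y, z in mm, then the turn about the tool's x in degrees, then the finger opening in mm, from 0 to 91.8. In form: [[[dx, dy, dz], twist, fingers], ...]. A call has 1 to 12 rows; each row shifts and turns the commanded pose from where the row before left it, along the tool's axes as they then stand; what a row does not reach is not made up. A row lasts 1/8 s, in which the tool goes at most 62.5 mm and 10.7 degrees, less where a joint would pass 70% of its speed; a pose out of reach is approached as far as the arm can. A call with a gripper value outside its range is refused whole. The fingers move at their own pace and stop on an object; "squeeze" is the grip in N (left out, the last holds). Time passes only in rows, so rows that do not move let the fingers close. It gives the time, the measured TCP pose, the force and the opening at its end, in the units of the state.
- get_state(): the state, without advancing time (a new reading comes with each control period).
- get_image(name): name is "side" or "top" or "wrist"; returns a dict with "image" (480x640x3 uint8, red, green, blue), "z_map" (480x640 float32, m along the optical axis (not along the pixel's ray), 0 where there is no reading), "fovy" (degrees; the focal length in pixels is half the picture's height over the tangent of half this angle, whatever the lens; pixels are square), "cx", "cy" (the principal point, pixels), "camera_from_world" (4x4, takes a point from world to camera coordinates). Camera axes: x right, y down, z forward; pixel columns grow to the right and rows downward; lengths in m; the calibration is good to about 2 mm. A picture is of the moment at which its call begins.
- finish_job(): hands the job in, once; it reports no verdict.
The state is a dict: "time_s": time; "q": joint angles; "joint_velocities": joint speeds; "effort": joint torques, N m; "tool_pos": TCP position; "tool_rot": TCP orientation; "force": force on the tool from outside, world axes, zero at the start; "torque": the same for the moment, N m; "gripper_width": finger opening in m.
Only numpy, scipy, OpenCV 4.12 (cv2) and the standard library are available. Lean on these libraries where they do the work, as an engineer would, in place of code of your own. Each camera call takes 0.05 s, during which the arm holds its last target.

## Working session

There is one attempt and no reset: what is moved stays moved. The work goes in short steps, Python scripts to look and compute and a tool call to move; the robot and the scene stay as the last step left them, time stands still between calls to the robot, and variables do not carry over. Pictures are saved under pics/ and viewed, and the job is handed in when it is done.

Besides the shell and the picture viewer there is one more tool, called after "Call:" as a command line: name --argument value ..., lists and objects as JSON in quotes. move_arm: Moves the arm, as the interface text tells. Its arguments: {"type":"object","properties":{"rows":{"type":"array","items":{"type":"array"}},"squeeze":{"type":"number"}},"required":["rows"]}

```bash
mkdir -p pics; cat > h.py <<'E'
import numpy as np,cv2
from bench import get_state,get_image,finish_job,tcp_to_grasp
def snap(n,f):
    d=get_image(n);cv2.imwrite('pics/'+f,d['image'][:,:,::-1]);np.savez('pics/'+f+'.npz',**d);return d
def pts(d):
    z=np.asarray(d['z_map'],float);f=240/np.tan(np.radians(d['fovy'])/2)
    v,u=np.mgrid[:480,:640]
    P=np.stack([(u-d['cx'])/f*z,(v-d['cy'])/f*z,z],-1)
    M=np.linalg.inv(d['camera_from_world'])
    W=P@M[:3,:3].T+M[:3,3];W[z==0]=np.nan
    return W
E
python3 - <<'E'
from h import *
print(tcp_to_grasp,get_state())
for n in['side','top','wrist']:
    d=snap(n,n+'0.png');print(n,d['fovy'],d['cx'],d['cy'])
E
```

```text
0.0188 {'time_s': 0.0, 'q': array([-7.16168455e+01,  1.96385297e+01,  8.73776182e+01, -6.93151657e-04,
        7.30761064e+01, -8.36600550e+00]), 'joint_velocities': array([ 0.01802216, -0.03349865, -0.10450818, -0.016216  ,  0.03904241,
       -0.06539835]), 'effort': array([-1.42010569e-03, -4.31248248e+01, -2.44220603e+01,  7.17214867e-02,
        5.59448591e-02, -1.08560885e-04]), 'tool_pos': array([ 0.23617107, -0.46841053,  0.22602366]), 'tool_rot': array([[-5.18773208e-04,  8.92984010e-01,  4.50088089e-01],
       [ 1.52432271e-03,  4.50088333e-01, -8.92982737e-01],
       [-9.99998704e-01,  2.22823979e-04, -1.59468958e-03]]), 'force': array([ 0.5218135 , -0.43689806, -0.05332238]), 'torque': array([-0.00586847, -0.04395195,  0.00065715]), 'gripper_width': 0.09172381097194854}
side 51.14081408131986 315.2815211574851 247.48519274296558
top 55.55691201970777 319.7256500115927 237.23978557626356
wrist 70.40813329167543 319.6867401762045 241.98312884423845
```

View pics/top0.png

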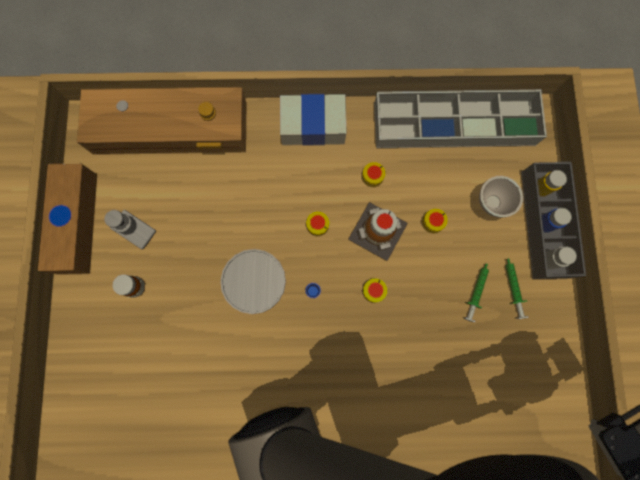

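View pics/side0.png

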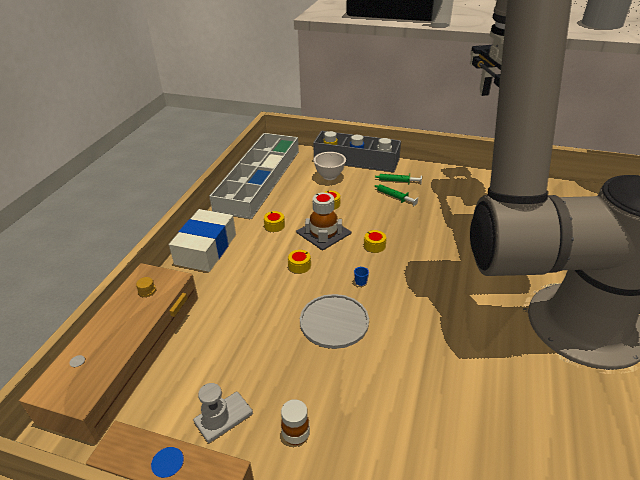

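View pics/wrist0.png

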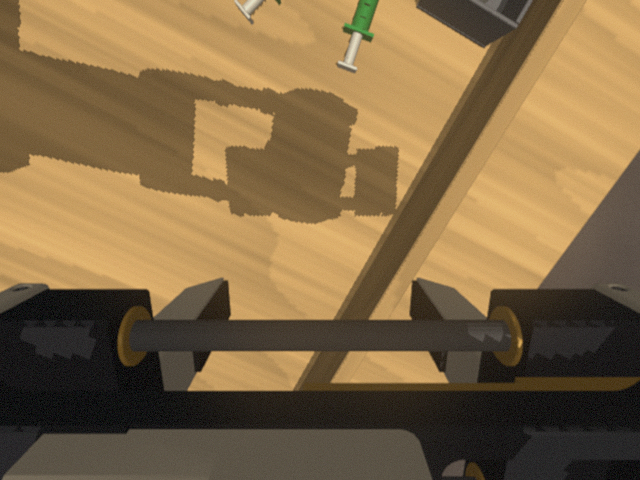

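The top view shows the vial with its white cap and red disc at about (384,222), the dish at (253,281) and the medicine cup at (313,290). Four yellow look-alikes stand around the vial. Next I'll measure positions.

```bash
python3 - <<'E'
from h import *
d=dict(np.load('pics/top0.png.npz'));W=pts(d)
im=d['image'];hsv=cv2.cvtColor(im,cv2.COLOR_RGB2HSV)
def reg(u,v,r): 
    m=np.zeros((480,640),bool);m[v-r:v+r,u-r:u+r]=1;return m
print('base z',np.nanmedian(W[330:340,200:230,2]))
m=reg(384,222,22); z=W[...,2]
for v,u in [(222,384),(212,384),(250,395),(281,253)]: print(u,v,W[v,u])
top=m&(z>np.nanmax(np.where(m,z,np.nan))-0.006)
p=W[top];print('captop',len(p),p.mean(0),p.min(0),p.max(0))
c,r=cv2.minEnclosingCircle(p[:,:2].astype(np.float32));print(c,r)
red=m&((hsv[...,0]<8)|(hsv[...,0]>172))&(hsv[...,1]>150)&(hsv[...,2]>120)&top
p=W[red];print('red',len(p),p.mean(0))
b=W[330:340,200:230,2];bz=np.nanmedian(b)
md=reg(253,281,40)&(z>bz+0.002)
p=W[md];c,r=cv2.minEnclosingCircle(p[:,:2].astype(np.float32));print('dish',c,r,len(p),p[:,2].min(),np.median(p[:,2]),p[:,2].max(), (p[:,:2].min(0)+p[:,:2].max(0))/2)
for n,u,v,r in [('medcup',313,290,10),('y1',375,290,14),('y2',318,223,14),('y3',374,173,14),('y4',436,219,14)]:
    mm=reg(u,v,r)&(z>bz+0.012);p=W[mm];print(n,p.mean(0),p[:,2].max(),p[:,:2].min(0),p[:,:2].max(0))
# cradle
mm=reg(378,230,36)&(z>bz+0.004)&(z<bz+.03);p=W[mm][:,:2];print(cv2.minAreaRect((p*1000).astype(np.float32)))
crop=im[185:270,335:420];cv2.imwrite('pics/c0.png',cv2.resize(crop[:,:,::-1],None,fx=7,fy=7,interpolation=cv2.INTER_CUBIC))
ds=dict(np.load('pics/side0.png.npz'));im=ds['image']
cv2.imwrite('pics/c1.png',cv2.resize(im[185:255,285:365][:,:,::-1],None,fx=7,fy=7,interpolation=cv2.INTER_CUBIC))
W=pts(ds);z=W[...,2];m=np.zeros((480,640),bool);m[185:215,305:340]=1
top=m&(z>np.nanmax(np.where(m,z,np.nan))-0.004);p=W[top];print('side cap',p.mean(0),p.min(0),p.max(0))
E
```

```text
base z -0.000114911905882642
384 222 [ 0.56805968 -0.13410831  0.09921709]
384 212 [ 0.5875982  -0.13474031  0.10106432]
395 250 [ 0.52787647 -0.17036146  0.0016137 ]
253 281 [0.46733393 0.13252074 0.00214392]
captop 445 [ 0.56913706 -0.13387651  0.10078818] [ 0.54531006 -0.15776151  0.09860472] [ 0.59205681 -0.11033624  0.10458596]
(0.5689004063606262, -0.13399715721607208) 0.02491166442632675
red 172 [ 0.57001205 -0.13451061  0.10100021]
dish (0.46843740344047546, 0.13353793323040009) 0.11594570428133011 3299 0.0018854744666005896 0.0041842654862837 0.013481782665416109 [0.46931696 0.13397829]
medcup [0.44572298 0.00792311 0.02543201] 0.03240277767741051 [ 0.42977006 -0.00779662] [0.45865319 0.02285183]
y1 [ 0.44125567 -0.11940158  0.02685861] 0.03321926503021089 [ 0.41753038 -0.14352302] [ 0.46694161 -0.09592351]
y2 [ 0.58425846 -0.00438611  0.02659533] 0.032642600560884194 [ 0.56015018 -0.02783065] [0.61115805 0.01897759]
y3 [ 0.69144804 -0.12746683  0.026372  ] 0.03225152038812762 [ 0.66871055 -0.15327737] [ 0.71792145 -0.10366351]
y4 [ 0.58626291 -0.2530443   0.02615347] 0.031619807819941115 [ 0.56325172 -0.28007333] [ 0.61087084 -0.22985524]
((568.85693359375, -138.7015380859375), (150.96658325195312, 146.4332275390625), 82.66433715820312)
side cap [ 0.56916225 -0.132535    0.10281642] [ 0.54535436 -0.15828758  0.10167686] [ 0.59067607 -0.11018065  0.10567158]
```

```bash
ls pics
```

```text
c0.png
c1.png
side0.png
side0.png.npz
top0.png
top0.png.npz
wrist0.png
wrist0.png.npz
```

View pics/c0.png

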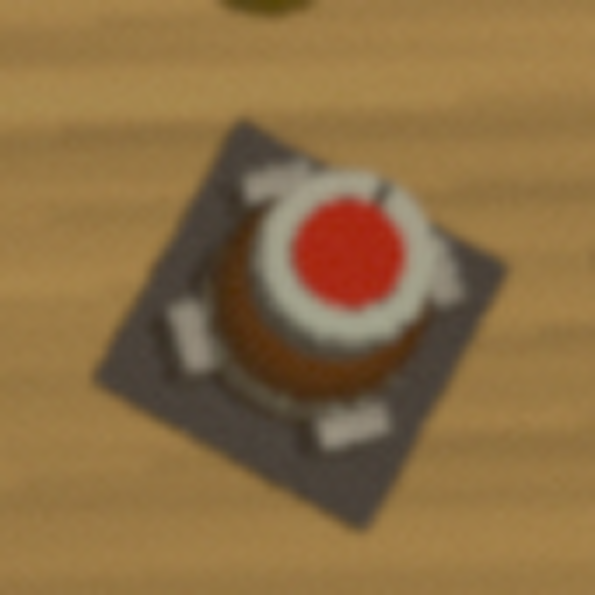

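View pics/c1.png

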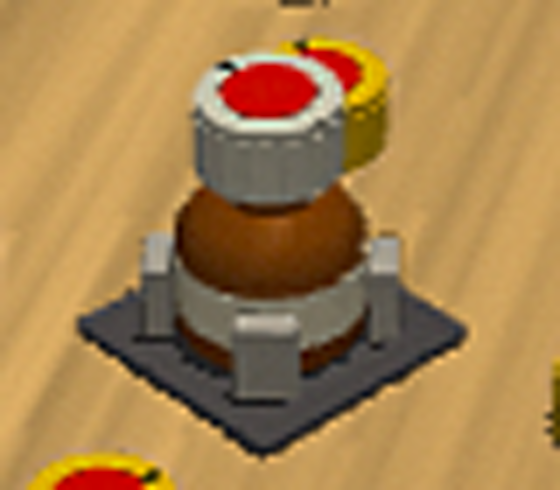

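The black tick is at crop pixel (383,192) and the cap centre at (348,253). With the cradle edges, that puts the cap yaw at about -29.7°. I'll move above the cap first.

Call:
move_arm --rows '[[[0, 25, -8], 0, 91], [[0, 45, -15], 0, 91], [[0, 45, -15], 0, 91], [[0, 45, -15], 0, 91], [[0, 45, -15], 0, 91], [[0, 45, -15], 0, 91], [[0, 45, -15], 0, 91], [[0, 45, -15], 0, 91], [[0, 45, -15], 0, 91], [[0, 38, -12], 0, 91], [[0, 25, -8], 0, 91], [[0, 0, 0], 0, 91]]'

```text
time_s: 1.65
tool_pos: [0.5704, -0.1336, 0.226]
tool_rot: [[-0.001, 0.892, 0.452], [0.0, 0.452, -0.892], [-1.0, -0.001, -0.001]]
force: [0.5, -0.3, 0.3]
gripper_width: 0.0911
```

```bash
python3 - <<'E'
from h import *
d=snap('wrist','wrist1.png');W=pts(d);z=W[...,2]
s=get_state();print(s['tool_pos'],s['q'],s['force'],s['torque'])
im=d['image'];hsv=cv2.cvtColor(im,cv2.COLOR_RGB2HSV)
m=(z>.095)&(z<.106);n,l,st,c=cv2.connectedComponentsWithStats(m.astype(np.uint8));
for i in range(1,n):
  if st[i,4]>200:
    p=W[l==i];print(st[i],c[i],p.mean(0),cv2.minEnclosingCircle(p[:,:2].astype(np.float32)))
red=m&((hsv[...,0]<8)|(hsv[...,0]>172))&(hsv[...,1]>150)&(hsv[...,2]>100)
p=W[red];print('red',len(p),p.mean(0),p.min(0),p.max(0))
E
```

```text
[ 0.56967553 -0.13456256  0.22611968] [-2.07772583e+01  2.60537507e+01  7.73870333e+01 -2.35398760e-02
  7.66246037e+01  4.23925611e+01] [ 0.19969156  0.10825327 -0.22141865] [-0.02488045 -0.01938831 -0.01923132]
[ 293  206   57   56 2462] [321.25182778 233.12672624] [ 0.57087612 -0.13384932  0.09950255] ((0.5697764158248901, -0.1345359832048416), 0.025140654295682907)
red 972 [ 0.56963309 -0.13468923  0.09988282] [ 0.55416814 -0.15022308  0.09723926] [ 0.58475466 -0.11967095  0.10189163]
```

View pics/wrist1.png

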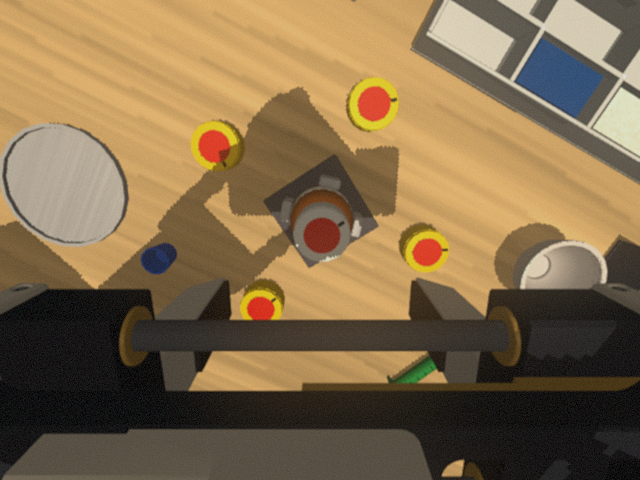

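The wrist view shows the cap at (322,234) with its tick at about (341,223), nearly centred under the tool. I'll refine the tick angle.

```bash
python3 - <<'E'
from h import *
for f in('wrist1.png','top0.png'):
    d=dict(np.load('pics/'+f+'.npz'));W=pts(d);g=d['image'].max(2).astype(float)
    c=np.array([.5697,-.1345]);dx=W[...,:2]-c;r=np.hypot(*np.moveaxis(dx,-1,0));z=W[...,2]
    m=(z>.095)&(z<.107)&(r>.0165)&(r<.0225)
    th=g[m];w=np.clip(np.median(th)*.75-th,0,None);a=(dx[m]*w[:,None]).sum(0)/w.sum();print(f,np.degrees(np.arctan2(a[1],a[0])),np.hypot(*a),(w>0).sum())
    # cradle
    b=d['image'].astype(int);
E
```

```text
wrist1.png -31.677709434991925 0.019382558270156947 24
top0.png -30.67764585112362 0.019251131471904208 3
```

Call:
move_arm --rows '[[[0, 0, 0], -5, 80], [[0, 0, 0], -5, 70], [[20, 0, 0], 0, 64], [[30, 0, 0], 0, 64], [[30, 0, 0], 0, 64], [[30, 0, 0], 0, 64], [[20, 0, 0], 0, 64], [[10, 0, 0], 0, 64], [[7, 0, 0], 0, 64], [[0, 0, 0], 0, 64], [[0, 0, 0], 0, 64]]' --squeeze 5

```text
time_s: 3.08
tool_pos: [0.5702, -0.1353, 0.0805]
tool_rot: [[0.001, 0.801, 0.598], [-0.001, 0.598, -0.801], [-1.0, 0.001, 0.001]]
force: [-0.1, 0.4, 0.4]
gripper_width: 0.0642
```

```bash
python3 - <<'E'
from h import *
s=get_state();print(s)
snap('side','side2.png');im=cv2.imread('pics/side2.png');cv2.imwrite('pics/c2.png',cv2.resize(im[150:260,265:395],None,fx=6,fy=5.4,interpolation=cv2.INTER_CUBIC))
E
```

```text
{'time_s': 3.075, 'q': array([-2.08372637e+01,  3.42635203e+01,  8.81441857e+01, -4.75830009e-03,
        5.75108665e+01,  3.24238405e+01]), 'joint_velocities': array([ 0.1028725 , -0.05834568, -0.07226015, -0.07052401, -0.13540859,
        0.02957234]), 'effort': array([-8.02250812e-02, -5.17092741e+01, -2.05483496e+01,  6.93805679e-02,
       -9.44585307e-03, -1.35194587e-03]), 'tool_pos': array([ 0.57016898, -0.13528847,  0.08047096]), 'tool_rot': array([[ 1.30330962e-03,  8.01342644e-01,  5.98204203e-01],
       [-5.71003830e-04,  5.98205210e-01, -8.01342748e-01],
       [-9.99998988e-01,  7.02820821e-04,  1.23721632e-03]]), 'force': array([-0.07262483,  0.41592928,  0.38326642]), 'torque': array([-0.01911859, -0.06062118, -0.04460728]), 'gripper_width': 0.06415968470754783}
```

View pics/c2.png

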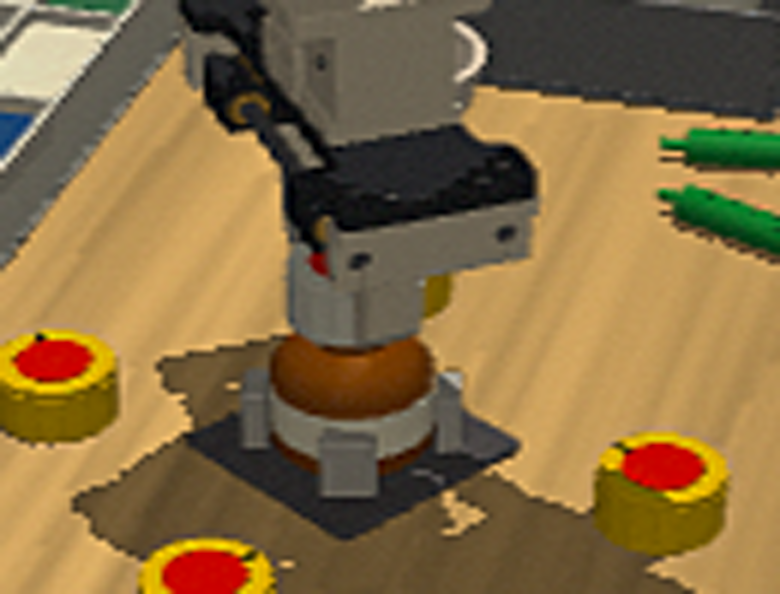

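The side view shows the fingers straddling the white cap, centred, with the jaws clear of the shoulder. I'll close lightly.

Call:
move_arm --rows '[[[0, 0, 0], 0, 56], [[0, 0, 0], 0, 48], [[0, 0, 0], 0, 44], [[0, 0, 0], 0, 44], [[0, 0, 0], 0, 44]]' --squeeze 5

```text
time_s: 3.75
tool_pos: [0.5699, -0.1351, 0.0799]
tool_rot: [[0.0, 0.801, 0.598], [-0.0, 0.598, -0.801], [-1.0, 0.0, 0.0]]
force: [-0.4, -0.1, 3.0]
gripper_width: 0.0495
```

```bash
python3 - <<'E'
from h import *
s=get_state();R=s['tool_rot'];print(s['tool_pos'],s['gripper_width'],'F',R.T@s['force'],'T',R.T@s['torque'])
E
```

```text
[ 0.56990666 -0.13506552  0.07991105] 0.049464113064910845 F [-3.0318578  -0.34684794 -0.17736076] T [ 0.01449854  0.0351687  -0.05440843]
```

Call:
move_arm --rows '[[[0, 0, 0], 0, 44], [[0, 0, 0], 0, 44], [[1, 0, 0], 0, 44], [[1, 0, 0], 0, 44], [[0, 0, 0], 0, 44]]' --squeeze 60

```text
time_s: 4.38
tool_pos: [0.57, -0.1351, 0.0788]
tool_rot: [[0.001, 0.801, 0.598], [-0.001, 0.598, -0.801], [-1.0, 0.001, 0.001]]
force: [-2.2, 0.5, 9.3]
gripper_width: 0.0487
```

```bash
cat > s.py <<'E'
from h import *
s=get_state();R=s['tool_rot'];np.set_printoptions(precision=4,suppress=True)
print(s['time_s'],s['tool_pos'],s['gripper_width'],'yaw',np.degrees(np.arctan2(R[1,2],R[0,2])),'F',R.T@s['force'],'T',R.T@s['torque'],'q6',s['q'][5],s['effort'][5])
E
python3 s.py
```

```text
4.375 [ 0.57   -0.1351  0.0788] 0.04867137891046402 yaw -53.251142079319685 F [-9.3034 -1.4035 -1.7067] T [-0.0054  0.3681 -0.254 ] q6 32.42667205864105 -9.87363159765664e-05
```

Call:
move_arm --rows '[[[1, 0, 0], 0, 44], [[1, 0, 0], 0, 44], [[1, 0, 0], 0, 44], [[1, 0, 0], 0, 44], [[0, 0, 0], 0, 44]]'

```text
time_s: 5.0
tool_pos: [0.5701, -0.1352, 0.0755]
tool_rot: [[0.002, 0.801, 0.598], [-0.001, 0.598, -0.801], [-1.0, 0.001, 0.001]]
force: [-4.2, 2.1, 14.9]
gripper_width: 0.0487
```

```bash
python3 s.py
```

```text
5.0 [ 0.5701 -0.1352  0.0755] 0.048675532522760766 yaw -53.24807706789376 F [-14.9437  -2.047   -4.1663] T [ 0.0729  0.5847 -0.3492] q6 32.425530727532426 -0.000864475059643155
```

Call:
move_arm --rows '[[[0.8, 0, 0], 0, 44], [[0, -0.3, -0.6], 0, 44], [[0, 0, 0], 0, 44]]'

```text
time_s: 5.38
tool_pos: [0.5701, -0.1352, 0.0752]
tool_rot: [[0.003, 0.801, 0.598], [-0.001, 0.598, -0.801], [-1.0, 0.002, 0.003]]
force: [-3.0, 0.7, 15.6]
gripper_width: 0.0486
```

```bash
python3 s.py
```

```text
5.375 [ 0.5701 -0.1352  0.0752] 0.04856998667745453 yaw -53.2489824133938 F [-15.5652  -1.9206  -2.3166] T [ 0.0197  0.477  -0.3085] q6 32.431794463199566 0.0002044919710897375
```

Call:
move_arm --rows '[[[0, 0, 0], -2, 44], [[0, 0, 0], -3, 44], [[0, 0, 0], -3, 44], [[0, 0, 0], -3, 44], [[0, 0, 0], -3, 44], [[0, 0, 0], 0, 44]]'

```text
time_s: 6.12
tool_pos: [0.5708, -0.1354, 0.0754]
tool_rot: [[0.005, 0.632, 0.775], [-0.002, 0.775, -0.632], [-1.0, 0.001, 0.005]]
force: [-1.6, 1.4, 14.6]
gripper_width: 0.0489
```

```bash
python3 s.py
```

```text
6.125 [ 0.5708 -0.1354  0.0754] 0.04885718063102441 yaw -39.221053225825216 F [-14.6431   0.1062  -2.0448] T [ 0.0054  0.1972 -0.0123] q6 18.400198516445194 -0.21091948729008436
```

Call:
move_arm --rows '[[[0.7, 0, 0], -2, 44], [[0, 0, 0], -3, 44], [[0, 0, 0], -3, 44], [[0, 0, 0], -3, 44], [[0, 0, 0], -3, 44], [[0, 0, 0], 0, 44]]'

```text
time_s: 6.88
tool_pos: [0.5711, -0.1354, 0.0749]
tool_rot: [[0.005, 0.426, 0.905], [-0.002, 0.905, -0.426], [-1.0, 0.0, 0.006]]
force: [-0.7, 0.5, 15.7]
gripper_width: 0.0487
```

```bash
python3 s.py; python3 - <<'E'
from h import *
d=snap('side','side3.png');im=cv2.imread('pics/side3.png');cv2.imwrite('pics/c3.png',cv2.resize(im[150:260,265:395],None,fx=6,fy=5.4,interpolation=cv2.INTER_CUBIC))
E
```

```text
6.875 [ 0.5711 -0.1354  0.0749] 0.04870083999352728 yaw -25.22308155376068 F [-15.7373   0.1807  -0.8109] T [0.0282 0.1182 0.0515] q6 4.401772808936743 -0.2217488083988428
```

View pics/c3.png

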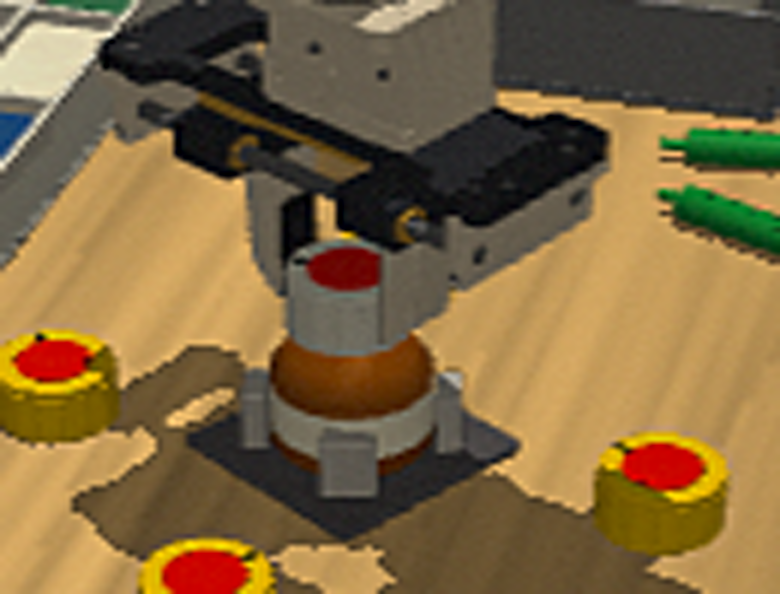

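The tick has moved to (302,262) in the crop, so the cap is turning with the gripper. From here I'll feel for the stop in small steps.

Call:
move_arm --rows '[[[0, 0, 0], -2, 44], [[0, 0, 0], -2, 44], [[0, 0, 0], -2, 44], [[0, 0, 0], -1, 44], [[0, 0, 0], 0, 44]]'

```text
time_s: 7.55
tool_pos: [0.5711, -0.1354, 0.0749]
tool_rot: [[0.006, 0.313, 0.95], [-0.002, 0.95, -0.313], [-1.0, -0.0, 0.006]]
force: [0.6, -0.1, 15.1]
gripper_width: 0.049
```

```bash
python3 s.py
```

```text
7.55 [ 0.5711 -0.1354  0.0749] 0.04896906728626434 yaw -18.24906000122446 F [-15.0849   0.0952   0.7194] T [-0.0047  0.0509  0.1458] q6 -2.5757872264885378 -0.11307236272841692
```

Call:
move_arm --rows '[[[0, 0, 0], -1, 44], [[0, 0, 0], -1, 44], [[0, 0, 0], -1, 44], [[0, 0, 0], 0, 44]]'

```text
time_s: 8.05
tool_pos: [0.5712, -0.1355, 0.0749]
tool_rot: [[0.006, 0.263, 0.965], [-0.002, 0.965, -0.263], [-1.0, -0.001, 0.006]]
force: [0.3, 1.3, 16.1]
gripper_width: 0.0487
```

```bash
python3 s.py
```

```text
8.05 [ 0.5712 -0.1355  0.0749] 0.048697276191518334 yaw -15.245342676946606 F [-16.0559   1.3327   0.0825] T [0.0363 0.032  0.0802] q6 -5.575247887830024 -0.0883200648240745
```

Call:
move_arm --rows '[[[0, 0, 0], -1, 44], [[0, 0, 0], -1, 44], [[0, 0, 0], -1, 44]]'

```text
time_s: 8.43
tool_pos: [0.5712, -0.1355, 0.0749]
tool_rot: [[0.006, 0.212, 0.977], [-0.002, 0.977, -0.212], [-1.0, -0.001, 0.006]]
force: [0.1, 1.4, 16.3]
gripper_width: 0.0489
```

```bash
python3 s.py
```

```text
8.425 [ 0.5712 -0.1355  0.0749] 0.04891432059170077 yaw -12.228348474589652 F [-16.2741   1.393   -0.1186] T [0.0381 0.0365 0.156 ] q6 -8.596914160926163 0.13634992763400078
```

Call:
move_arm --rows '[[[0, 0, 0], -1, 44], [[0, 0, 0], -1, 44], [[0, 0, 0], -1, 44]]'

```text
time_s: 8.8
tool_pos: [0.5712, -0.1355, 0.0749]
tool_rot: [[0.006, 0.16, 0.987], [-0.002, 0.987, -0.16], [-1.0, -0.001, 0.006]]
force: [-0.3, 0.7, 15.4]
gripper_width: 0.0488
```

```bash
python3 s.py
```

```text
8.8 [ 0.5712 -0.1355  0.0749] 0.048753210408539416 yaw -9.228708247019037 F [-15.3913   0.6402  -0.3494] T [0.0705 0.0157 0.0848] q6 -11.596680378118448 0.14015792403370142
```

Call:
move_arm --rows '[[[0, 0, 0], -1, 44], [[0, 0, 0], -1, 44]]'

```text
time_s: 9.05
tool_pos: [0.5712, -0.1354, 0.0749]
tool_rot: [[0.006, 0.126, 0.992], [-0.002, 0.992, -0.126], [-1.0, -0.001, 0.006]]
force: [-0.6, 1.3, 15.9]
gripper_width: 0.0486
```

```bash
python3 s.py
```

```text
9.05 [ 0.5712 -0.1354  0.0749] 0.04858690034757522 yaw -7.225904754498313 F [-15.9144   1.1786  -0.6469] T [ 0.0284 -0.0204  0.121 ] q6 -13.597348769821453 0.13648850843310356
```

Call:
move_arm --rows '[[[0, 0, 0], -1, 44], [[0, 0, 0], -1, 44]]'

```text
time_s: 9.3
tool_pos: [0.5713, -0.1355, 0.075]
tool_rot: [[0.006, 0.091, 0.996], [-0.002, 0.996, -0.091], [-1.0, -0.002, 0.006]]
force: [0.4, 0.5, 17.0]
gripper_width: 0.0486
```

```bash
python3 s.py
```

```text
9.3 [ 0.5713 -0.1355  0.075 ] 0.04856851367933163 yaw -5.227407710418772 F [-17.0262   0.5372   0.4924] T [0.0676 0.0043 0.107 ] q6 -15.595867829941472 0.13459898997098207
```

Call:
move_arm --rows '[[[0, 0, 0], -1, 44], [[0, 0, 0], -1, 44]]'

```text
time_s: 9.55
tool_pos: [0.5713, -0.1355, 0.0749]
tool_rot: [[0.006, 0.056, 0.998], [-0.002, 0.998, -0.056], [-1.0, -0.002, 0.006]]
force: [-1.2, -0.5, 16.6]
gripper_width: 0.0488
```

```bash
python3 s.py
```

```text
9.55 [ 0.5713 -0.1355  0.0749] 0.048845382840175276 yaw -3.2247910253065397 F [-16.6173  -0.5532  -1.0967] T [0.0252 0.0097 0.0795] q6 -17.598109356684514 0.14001013711094856
```

Call:
move_arm --rows '[[[0, 0, 0], -1, 44], [[0, 0, 0], -1, 44]]'

```text
time_s: 9.8
tool_pos: [0.5712, -0.1355, 0.0749]
tool_rot: [[0.006, 0.021, 1.0], [-0.002, 1.0, -0.021], [-1.0, -0.002, 0.006]]
force: [-0.8, 0.4, 16.0]
gripper_width: 0.0486
```

```bash
python3 s.py
```

```text
9.8 [ 0.5712 -0.1355  0.0749] 0.04861985736623989 yaw -1.2279695714830032 F [-16.0553   0.3828  -0.7264] T [ 0.0243 -0.019   0.065 ] q6 -19.59662217148141 0.13951778411865234
```

Call:
move_arm --rows '[[[0, 0, 0], -1, 44], [[0, 0, 0], -1, 44]]'

```text
time_s: 10.05
tool_pos: [0.5713, -0.1355, 0.0749]
tool_rot: [[0.006, -0.013, 1.0], [-0.002, 1.0, 0.013], [-1.0, -0.002, 0.006]]
force: [-0.3, 0.6, 15.9]
gripper_width: 0.0488
```

```bash
python3 s.py
```

```text
10.05 [ 0.5713 -0.1355  0.0749] 0.04880182584115307 yaw 0.7713313059105152 F [-15.9213   0.572   -0.1669] T [ 0.0894 -0.0553  0.07  ] q6 -21.59573108173975 0.13658707961440086
```

Call:
move_arm --rows '[[[0, 0, 0], -1, 44], [[0, 0, 0], -1, 44]]'

```text
time_s: 10.3
tool_pos: [0.5713, -0.1355, 0.075]
tool_rot: [[0.006, -0.048, 0.999], [-0.002, 0.999, 0.048], [-1.0, -0.002, 0.006]]
force: [-0.8, 0.4, 16.8]
gripper_width: 0.0485
```

```bash
python3 s.py
```

```text
10.3 [ 0.5713 -0.1355  0.075 ] 0.0485109558715578 yaw 2.769759585630102 F [-16.8313   0.4399  -0.718 ] T [ 0.0118 -0.0465  0.0802] q6 -23.595078369300577 0.13282406609505415
```

Call:
move_arm --rows '[[[0, 0, 0], -1, 44], [[0, 0, 0], -1, 44]]'

```text
time_s: 10.55
tool_pos: [0.5713, -0.1355, 0.075]
tool_rot: [[0.006, -0.083, 0.997], [-0.002, 0.997, 0.083], [-1.0, -0.003, 0.006]]
force: [-0.0, 0.5, 16.2]
gripper_width: 0.0484
```

```bash
python3 s.py
```

```text
10.55 [ 0.5713 -0.1355  0.075 ] 0.04836599852584427 yaw 4.774318780352426 F [-16.2311   0.4535   0.0875] T [-0.009  -0.0629  0.1467] q6 -25.59575419795609 0.13773073442280293
```

Call:
move_arm --rows '[[[0, 0, 0], -1, 44], [[0, 0, 0], -1, 44]]'

```text
time_s: 10.8
tool_pos: [0.5713, -0.1355, 0.075]
tool_rot: [[0.006, -0.118, 0.993], [-0.002, 0.993, 0.118], [-1.0, -0.003, 0.006]]
force: [0.2, 0.3, 15.4]
gripper_width: 0.0488
```

```bash
python3 s.py
```

```text
10.8 [ 0.5713 -0.1355  0.075 ] 0.04877549086486673 yaw 6.772201695801715 F [-15.3589   0.2619   0.3121] T [ 0.0419 -0.0599  0.1159] q6 -27.595977507133846 0.1401290763169527
```

Call:
move_arm --rows '[[[0, 0, 0], -1, 44], [[0, 0, 0], -1, 44]]'

```text
time_s: 11.05
tool_pos: [0.5712, -0.1354, 0.0749]
tool_rot: [[0.006, -0.152, 0.988], [-0.002, 0.988, 0.152], [-1.0, -0.003, 0.005]]
force: [0.5, 1.2, 15.5]
gripper_width: 0.0485
```

```bash
python3 s.py
```

```text
11.05 [ 0.5712 -0.1354  0.0749] 0.048510905379269116 yaw 8.766233871256125 F [-15.5213   1.0736   0.7418] T [ 0.0972 -0.0032  0.1663] q6 -29.593012569172366 0.1004425180144608
```

Call:
move_arm --rows '[[[0, 0, 0], -1, 44]]'

```text
time_s: 11.18
tool_pos: [0.5711, -0.1353, 0.0749]
tool_rot: [[0.005, -0.17, 0.985], [-0.002, 0.986, 0.17], [-1.0, -0.003, 0.005]]
force: [-0.5, 0.9, 16.7]
gripper_width: 0.0485
```

```bash
python3 s.py
```

```text
11.175 [ 0.5711 -0.1353  0.0749] 0.04850561689296694 yaw 9.765348091023826 F [-16.7149   0.9769  -0.2511] T [ 0.1371 -0.0234  0.2717] q6 -30.59267513824791 0.06947401212528348
```

Call:
move_arm --rows '[[[0, 0, 0], -1, 44]]'

```text
time_s: 11.3
tool_pos: [0.571, -0.1351, 0.0749]
tool_rot: [[0.005, -0.187, 0.982], [-0.001, 0.982, 0.187], [-1.0, -0.002, 0.005]]
force: [-1.0, 2.2, 17.1]
gripper_width: 0.0486
```

```bash
python3 s.py
```

```text
11.3 [ 0.571  -0.1351  0.0749] 0.04860982621422842 yaw 10.759316022693238 F [-17.0943   2.2831  -0.4614] T [0.1002 0.0481 0.3642] q6 -31.58828105134546 0.046484756749123335
```

Call:
move_arm --rows '[[[0, 0, 0], -1, 44]]'

```text
time_s: 11.42
tool_pos: [0.5709, -0.1351, 0.0749]
tool_rot: [[0.005, -0.204, 0.979], [-0.001, 0.979, 0.204], [-1.0, -0.002, 0.005]]
force: [-0.5, 2.7, 17.1]
gripper_width: 0.049
```

```bash
python3 s.py
```

```text
11.425 [ 0.5709 -0.1351  0.0749] 0.04901476320914684 yaw 11.748871846001329 F [-17.1252   2.6925   0.0969] T [0.2624 0.0879 0.4444] q6 -32.5824859024526 -0.06715333554893732
```

Call:
move_arm --rows '[[[0, 0, 0], -1, 44]]'

```text
time_s: 11.55
tool_pos: [0.5709, -0.135, 0.0749]
tool_rot: [[0.005, -0.22, 0.975], [-0.001, 0.975, 0.22], [-1.0, -0.002, 0.005]]
force: [-1.2, 3.1, 17.4]
gripper_width: 0.0488
```

```bash
python3 s.py
```

```text
11.55 [ 0.5709 -0.135   0.0749] 0.048810376361808475 yaw 12.72658844773993 F [-17.3752   3.2196  -0.422 ] T [0.4862 0.0834 0.4057] q6 -33.56355381434614 -0.2754937671124935
```

The stop is at roughly 65°: torque rose from under 0.1 to 0.49 N m. I'll relieve the twist slightly and then lift.

Call:
move_arm --rows '[[[0, 0, 0], 1, 44], [[0, 0, 0], 0.7, 44]]'

```text
time_s: 11.8
tool_pos: [0.5709, -0.135, 0.0749]
tool_rot: [[0.005, -0.191, 0.982], [-0.001, 0.982, 0.191], [-1.0, -0.002, 0.005]]
force: [-1.8, 1.9, 17.3]
gripper_width: 0.0486
```

```bash
python3 s.py
```

```text
11.8 [ 0.5709 -0.135   0.0749] 0.048572536831340725 yaw 11.014456269165022 F [-17.2627   2.148   -1.2853] T [0.0037 0.0889 0.3342] q6 -31.836608706103604 -0.14540132135152817
```

Call:
move_arm --rows '[[[-1, 0, 0], 0, 44], [[-1, 0, 0], 0, 44], [[-1, 0, 0], 0, 44], [[-1, 0, 0], 0, 44], [[-1, 0, 0], 0, 44]]'

```text
time_s: 12.42
tool_pos: [0.5707, -0.135, 0.0786]
tool_rot: [[0.004, -0.191, 0.982], [-0.001, 0.982, 0.191], [-1.0, -0.002, 0.004]]
force: [1.5, 1.4, 6.3]
gripper_width: 0.0488
```

```bash
python3 s.py
```

```text
12.425 [ 0.5707 -0.135   0.0786] 0.04880825198745377 yaw 11.034346354731074 F [-6.3     1.0566  1.7644] T [ 0.0445 -0.4287  0.0484] q6 -31.863382774680183 -0.04988913657143712
```

Call:
move_arm --rows '[[[-1, 0, 0], 0, 44], [[-1, 0, 0], 0, 44], [[-1, 0, 0], 0, 44], [[-1, 0, 0], 0, 44]]'

```text
time_s: 12.92
tool_pos: [0.57, -0.1352, 0.0808]
tool_rot: [[0.002, -0.191, 0.982], [-0.001, 0.982, 0.191], [-1.0, -0.001, 0.002]]
force: [5.3, -1.4, -5.0]
gripper_width: 0.0489
```

```bash
python3 s.py
```

```text
12.925 [ 0.57   -0.1352  0.0808] 0.04890256777036906 yaw 11.032948316562935 F [ 4.9881 -2.4262  4.9123] T [ 0.0959 -0.9722 -0.5768] q6 -31.86178904434612 -0.10594626422971487
```

Call:
move_arm --rows '[[[0, -0.3, 0.6], 0, 44], [[0, 0, 0], 0, 44]]'

```text
time_s: 13.18
tool_pos: [0.57, -0.1352, 0.0808]
tool_rot: [[0.0, -0.191, 0.982], [-0.0, 0.982, 0.191], [-1.0, -0.0, 0.0]]
force: [4.8, -1.0, -2.6]
gripper_width: 0.0486
```

```bash
python3 s.py
```

```text
13.175 [ 0.57   -0.1352  0.0808] 0.04856047418193334 yaw 11.033228020024636 F [ 2.5634 -1.9422  4.5019] T [ 0.1425 -0.8183 -0.4838] q6 -31.857426704833763 -0.09949147934094071
```

```bash
python3 - <<'E'
from h import *
d=snap('side','side4.png');im=cv2.imread('pics/side4.png');cv2.imwrite('pics/c4.png',cv2.resize(im[150:240,285:365],None,fx=9,fy=6.6,interpolation=cv2.INTER_CUBIC))
W=pts(d);z=W[...,2];m=np.zeros((480,640),bool);m[185:215,305:345]=1
hsv=cv2.cvtColor(d['image'],cv2.COLOR_RGB2HSV)
red=m&((hsv[...,0]<8)|(hsv[...,0]>172))&(hsv[...,1]>150)&(z>.09);p=W[red];print(p.mean(0),len(p))
E
```

```text
[ 0.56878073 -0.13561392  0.10304449] 87
```

View pics/c4.png

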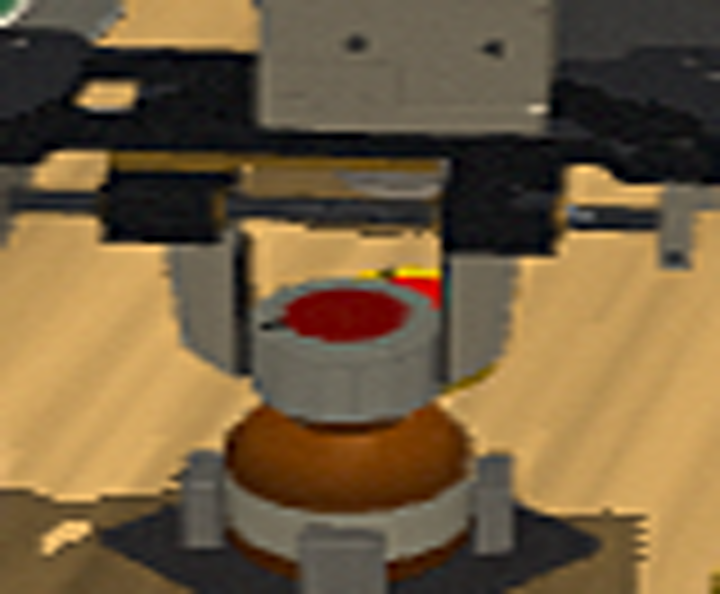

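```bash
python3 - <<'E'
from h import *
for f,c in(('side0.png',(.5692,-.1335)),('side3.png',None),('side4.png',None)):
    d=dict(np.load('pics/'+f+'.npz'));W=pts(d);z=W[...,2];im=d['image'];hsv=cv2.cvtColor(im,cv2.COLOR_RGB2HSV)
    m=np.zeros((480,640),bool);m[185:218,305:345]=1
    red=m&((hsv[...,0]<8)|(hsv[...,0]>172))&(hsv[...,1]>150)&(z>.085)
    uv=np.argwhere(red);print(f,uv.min(0),uv.max(0),W[red].mean(0))
    g=im.max(2)
    tk=m&(z>.09)&(g<110)&~red
    for v,u in np.argwhere(tk):
        w=W[v,u];e=w[:2]-np.array([.5693,-.1338]) 
        if .014<np.hypot(*e)<.026: print(u,v,g[v,u],w.round(4),np.degrees(np.arctan2(e[1],e[0])).round(1))
E
```

```text
side0.png [194 316] [201 329] [ 0.56956184 -0.13578095  0.10219338]
316 194 65 [ 0.5887 -0.1458  0.1019] -31.7
317 194 0 [ 0.5865 -0.1462  0.102 ] -35.9
318 194 106 [ 0.5838 -0.1456  0.1028] -39.1
313 201 82 [ 0.5883 -0.1213  0.0984] 33.4
333 201 76 [ 0.5455 -0.1367  0.0963] -173.1
314 202 85 [ 0.5842 -0.1161  0.0998] 49.9
330 202 88 [ 0.5489 -0.1242  0.101 ] 154.7
331 202 98 [ 0.5478 -0.1283  0.0986] 165.6
313 203 83 [ 0.5887 -0.1223  0.0922] 30.6
315 203 84 [ 0.5807 -0.1127  0.1   ] 61.6
316 203 97 [ 0.5787 -0.1138  0.0997] 64.9
329 203 100 [ 0.5496 -0.1184  0.1019] 142.1
330 203 101 [ 0.5486 -0.123   0.0991] 152.5
331 203 90 [ 0.547  -0.1255  0.0978] 159.6
332 203 90 [ 0.5456 -0.1291  0.0957] 168.7
333 203 96 [ 0.5442 -0.1323  0.0938] 176.7
313 204 78 [ 0.5885 -0.1215  0.0901] 32.7
314 204 95 [ 0.5851 -0.1184  0.0928] 44.4
315 204 102 [ 0.5813 -0.1142  0.0961] 58.4
317 204 93 [ 0.5762 -0.113   0.0979] 71.8
318 204 90 [ 0.5738 -0.1132  0.0982] 77.6
319 204 90 [ 0.5713 -0.1126  0.0991] 84.7
320 204 91 [ 0.5692 -0.1134  0.0989] 90.3
321 204 95 [ 0.5665 -0.1124  0.1001] 97.4
322 204 9
[... 12731 characters left out ...]
9
319 206 109 [ 0.5705 -0.11    0.0955] 87.0
320 206 107 [ 0.5687 -0.1116  0.0948] 91.6
324 206 103 [ 0.5594 -0.1121  0.0961] 114.4
325 206 108 [ 0.5582 -0.1156  0.0941] 121.5
328 206 107 [ 0.5511 -0.1154  0.0955] 134.8
329 206 106 [ 0.5502 -0.1204  0.0924] 144.9
330 206 104 [ 0.5484 -0.1223  0.0915] 151.2
318 207 106 [ 0.5738 -0.1124  0.0906] 78.2
319 207 107 [ 0.571  -0.1113  0.0918] 85.7
320 207 108 [ 0.568  -0.1092  0.0938] 93.1
324 207 104 [ 0.5601 -0.114   0.0921] 115.0
326 207 109 [ 0.5561 -0.1166  0.0911] 127.4
329 207 102 [ 0.5498 -0.1189  0.0907] 142.7
330 207 105 [ 0.5478 -0.1204  0.0901] 148.0
324 208 102 [ 0.5589 -0.1102  0.0921] 113.7
325 208 109 [ 0.5573 -0.1124  0.0909] 119.4
```

The tick is now at about +33°, so the cap turned about 64° with the gripper and did not slip. I'll continue the gentle lift.

Call:
move_arm --rows '[[[-1, 0, 0.4], 0, 44], [[-0.5, 0, 0], 0, 44], [[0, 0, 0], 0, 44]]'

```text
time_s: 13.6
tool_pos: [0.5701, -0.1352, 0.0824]
tool_rot: [[-0.0, -0.191, 0.982], [-0.0, 0.982, 0.191], [-1.0, -0.0, -0.0]]
force: [4.2, -2.8, -4.0]
gripper_width: 0.0487
```

```bash
python3 s.py
```

```text
13.6 [ 0.5701 -0.1352  0.0824] 0.0487431462008749 yaw 11.037268559898461 F [ 4.0338 -3.5771  3.6066] T [ 0.1276 -0.7421 -0.7148] q6 -31.83593466787814 -0.129406051710248
```

Call:
move_arm --rows '[[[-1, -0.4, 0.4], 0, 44], [[-1, -0.3, 0.3], 0, 44], [[0, 0, 0], 0, 44]]'

```text
time_s: 13.98
tool_pos: [0.5703, -0.1352, 0.0844]
tool_rot: [[-0.002, -0.192, 0.981], [0.001, 0.981, 0.192], [-1.0, 0.001, -0.002]]
force: [0.7, -1.6, -5.8]
gripper_width: 0.0487
```

```bash
python3 s.py
```

```text
13.975 [ 0.5703 -0.1352  0.0844] 0.04874633964334506 yaw 11.042241722141958 F [ 5.766  -1.6984  0.4403] T [ 0.1877 -0.2099 -0.3857] q6 -31.86019510490753 -0.1417389465495944
```

Call:
move_arm --rows '[[[0, -0.3, 0], 0.8, 44], [[-1, 0, 0], 0, 44], [[-1, 0, 0], 0, 44], [[-1, 0, 0], 0, 44]]'

```text
time_s: 14.48
tool_pos: [0.571, -0.1356, 0.0879]
tool_rot: [[-0.0, -0.178, 0.984], [0.0, 0.984, 0.178], [-1.0, 0.0, -0.0]]
force: [-0.6, -0.1, -0.6]
gripper_width: 0.0491
```

```bash
python3 s.py
```

```text
14.475 [ 0.571  -0.1356  0.0879] 0.04909102590315121 yaw 10.256512524975909 F [ 0.6176 -0.0018 -0.6005] T [ 0.0538 -0.1002  0.0247] q6 -31.093541764223882 0.0012313404295127839
```

The cap is free: only its own weight is left on the force reading. I'll lift it well clear.

Call:
move_arm --rows '[[[-3, 0, 0], 0, 44], [[-5, 0, 0], 0, 44], [[-7, 0, 0], 0, 44], [[-10, 0, 0], 0, 44], [[-15, 0, 0], 0, 44], [[-20, 0, 0], 0, 44], [[-20, 0, 0], 0, 44], [[-10, 0, 0], 0, 44], [[0, 0, 0], 0, 44]]'

```text
time_s: 15.6
tool_pos: [0.5714, -0.1359, 0.1786]
tool_rot: [[0.002, -0.178, 0.984], [-0.001, 0.984, 0.178], [-1.0, -0.001, 0.001]]
force: [0.3, -0.1, -0.4]
gripper_width: 0.0488
```

```bash
python3 s.py; python3 - <<'E'
from h import *
d=snap('side','side5.png');im=cv2.imread('pics/side5.png');cv2.imwrite('pics/c5.png',cv2.resize(im[140:240,265:385],None,fx=6,fy=6,interpolation=cv2.INTER_CUBIC))
# dish centre refit
for f in('top0.png','side0.png'):
    d=dict(np.load('pics/'+f+'.npz'));W=pts(d);z=W[...,2]
    r=np.hypot(W[...,0]-.4685,W[...,1]-.1335);m=(r<.09)&(z>.0055)&(z<.014);p=W[m]
    A=np.c_[2*p[:,:2],np.ones(len(p))];s=np.linalg.lstsq(A,(p[:,:2]**2).sum(1),rcond=None)[0];print(f,s[:2],np.sqrt(s[2]+s[0]**2+s[1]**2),len(p), np.nanmedian(z[r<.05]))
E
```

```text
15.6 [ 0.5714 -0.1359  0.1786] 0.04881856731163094 yaw 10.243304547428703 F [ 0.4473 -0.126   0.2921] T [-0.0173 -0.1708 -0.0402] q6 -31.08731611093753 -8.011769295990234e-05
top0.png [0.46720951 0.13312182] 0.055137546712140606 892 0.003820826305320435
side0.png [0.46687921 0.1325137 ] 0.05380293115428374 1240 0.004888643638487122
```

View pics/c5.png

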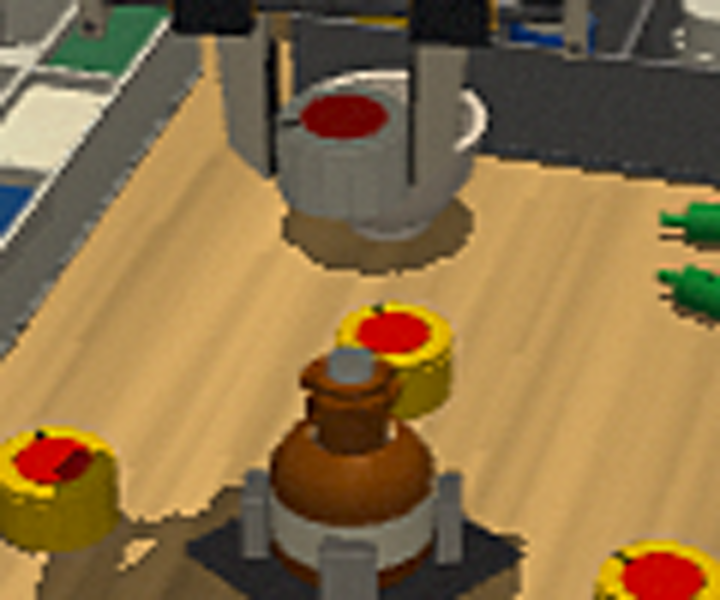

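The cap is held cleanly above the open vial: the cap is at (345,160) in the crop and the bare neck at (350,390). Next is the dish.

Call:
move_arm --rows '[[[0, 13, -3], 0, 44], [[0, 25, -5], 0, 44], [[0, 32, -6], 0, 44], [[0, 35, -6], 0, 44], [[0, 35, -7], 0, 44], [[0, 35, -7], 0, 44], [[0, 35, -6], 0, 44], [[0, 30, -6], 0, 44], [[0, 25, -5], 0, 44], [[0, 13, -2], 0, 44], [[0, 5, -1], 0, 44], [[0, 0, 0], 0, 44]]'

```text
time_s: 17.15
tool_pos: [0.4676, 0.133, 0.1776]
tool_rot: [[-0.0, -0.178, 0.984], [-0.0, 0.984, 0.178], [-1.0, -0.0, -0.0]]
force: [-0.4, -0.2, -0.5]
gripper_width: 0.0489
```

```bash
python3 s.py; python3 - <<'E'
from h import *
d=snap('wrist','wrist6.png');d=snap('side','side6.png')
W=pts(d);z=W[...,2];s=get_state();p=s['tool_pos']
r=np.hypot(W[...,0]-p[0],W[...,1]-p[1]);m=(r<.03)&(z>.12)&(z<.23);h=W[m][:,2];print(np.percentile(h,[0,1,5,50,95,100]))
E
```

```text
17.15 [0.4676 0.133  0.1776] 0.048899664310559136 yaw 10.253957045727452 F [ 0.537  -0.0757 -0.4702] T [ 0.0023 -0.0942 -0.0646] q6 -3.398385151687518 0.061041133012622595
[0.16971001 0.17171576 0.17516089 0.19825549 0.21364541 0.22835046]
```

View pics/side6.png

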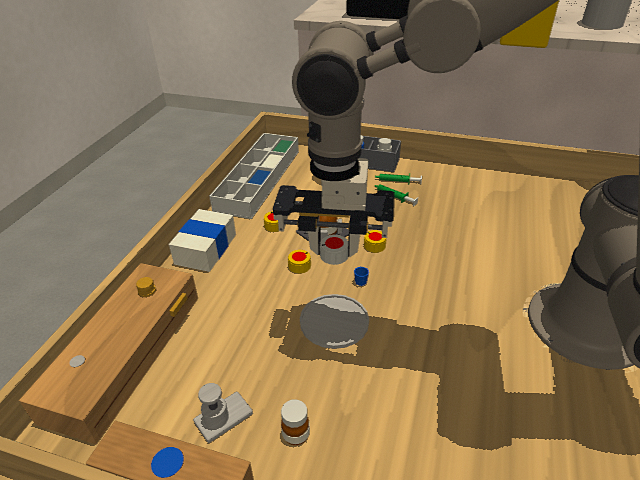

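The cap is above the dish, which is at (335,321), with its lowest edge about 6.5 mm below the TCP. I'll descend.

Call:
move_arm --rows '[[[10, 0, 0], 0, 44], [[20, 0, 0], 0, 44], [[25, 0, 0], 0, 44], [[25, 0, 0], 0, 44], [[25, 0, 0], 0, 44], [[25, 0, 0], 0, 44], [[15, 0, 0], 0, 44], [[8, 0, 0], 0, 44], [[4, 0, 0], 0, 44], [[0, 0, 0], 0, 44]]'

```text
time_s: 18.5
tool_pos: [0.4679, 0.1332, 0.0209]
tool_rot: [[0.001, -0.178, 0.984], [-0.0, 0.984, 0.178], [-1.0, -0.0, 0.001]]
force: [-0.7, -0.1, 0.3]
gripper_width: 0.0492
```

```bash
python3 s.py
```

```text
18.5 [0.4679 0.1332 0.0209] 0.04923772214817164 yaw 10.242868331966838 F [-0.3013  0.052  -0.6701] T [ 0.0528 -0.0892 -0.0531] q6 -3.3826072538628464 -0.0001326783376498497
```

Call:
move_arm --rows '[[[2, 0, 0], 0, 44], [[2, 0, 0], 0, 44], [[2, 0, 0], 0, 44], [[1, 0, 0], 0, 44], [[0, 0, 0], 0, 44]]'

```text
time_s: 19.12
tool_pos: [0.4675, 0.1332, 0.0136]
tool_rot: [[-0.0, -0.178, 0.984], [-0.0, 0.984, 0.178], [-1.0, -0.0, -0.0]]
force: [0.3, 0.1, -0.5]
gripper_width: 0.0484
```

```bash
python3 s.py
```

```text
19.125 [0.4675 0.1332 0.0136] 0.04839373836925135 yaw 10.249197413314644 F [0.522  0.0087 0.2989] T [ 0.056  -0.1078 -0.0671] q6 -3.3836441341261962 -5.51005769011681e-06
```

Call:
move_arm --rows '[[[1, 0, 0], 0, 44], [[1, 0, 0], 0, 44], [[0, 0, 0], 0, 44]]'

```text
time_s: 19.5
tool_pos: [0.4675, 0.1332, 0.0116]
tool_rot: [[-0.0, -0.178, 0.984], [-0.0, 0.984, 0.178], [-1.0, -0.0, -0.0]]
force: [-0.1, -0.2, 0.0]
gripper_width: 0.0488
```

Call:
move_arm --rows '[[[0.5, 0, 0], 0, 44], [[0.5, 0, 0], 0, 44], [[0, 0, 0], 0, 44]]'

```text
time_s: 19.88
tool_pos: [0.4676, 0.1332, 0.0109]
tool_rot: [[0.0, -0.178, 0.984], [-0.0, 0.984, 0.178], [-1.0, -0.0, 0.0]]
force: [-1.6, 0.7, 4.0]
gripper_width: 0.0492
```

I have gentle contact with the dish at 4 N. I'll relax the squeeze and then open.

Call:
move_arm --rows '[[[0, 0, 0], 0, 47], [[0, 0, 0], 0, 47]]' --squeeze 4

```text
time_s: 20.12
tool_pos: [0.4677, 0.1331, 0.0109]
tool_rot: [[0.0, -0.178, 0.984], [-0.0, 0.984, 0.178], [-1.0, -0.0, 0.0]]
force: [-1.5, -0.8, 4.6]
gripper_width: 0.0493
```

Call:
move_arm --rows '[[[0, 0, 0], 0, 51], [[0, 0, 0], 0, 54], [[0, 0, 0], 0, 58], [[0, 0, 0], 0, 62], [[0, 0, 0], 0, 64], [[0, 0, 0], 0, 64]]'

```text
time_s: 20.88
tool_pos: [0.4676, 0.1331, 0.0107]
tool_rot: [[0.0, -0.178, 0.984], [-0.0, 0.984, 0.178], [-1.0, -0.0, 0.0]]
force: [0.7, -0.1, 0.9]
gripper_width: 0.0637
```

```bash
python3 s.py; python3 - <<'E'
from h import *
d=snap('side','side7.png');im=cv2.imread('pics/side7.png');cv2.imwrite('pics/c7.png',cv2.resize(im[240:360,265:405],None,fx=5,fy=5,interpolation=cv2.INTER_CUBIC))
E
```

```text
20.875 [0.4676 0.1331 0.0107] 0.06365137319730804 yaw 10.243939645495974 F [-0.8642 -0.2592  0.6659] T [ 0.0007 -0.1332 -0.0024] q6 -3.3804957004988196 -2.038653917679767e-05
```

View pics/c7.png

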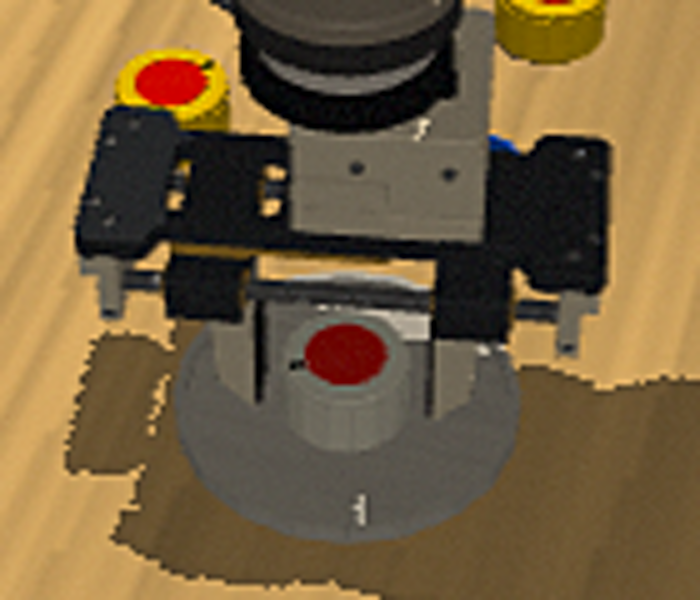

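The cap stands in the dish with both fingers clear of it, gaps showing at x≈265 and x≈425. I'll raise the arm.

Call:
move_arm --rows '[[[-5, 0, 0], 0, 64], [[-15, 0, 0], 0, 64], [[-25, 0, 0], 0, 64], [[-25, 0, 0], 0, 64], [[-30, 0, 0], 0, 64], [[-30, 0, 0], 0, 64], [[-20, 0, 0], 0, 64], [[-5, 0, 0], 0, 64], [[0, 0, 0], 0, 64]]'

```text
time_s: 22.05
tool_pos: [0.4675, 0.1331, 0.1659]
tool_rot: [[0.0, -0.178, 0.984], [-0.0, 0.984, 0.178], [-1.0, -0.0, 0.0]]
force: [-0.3, -0.7, -0.3]
gripper_width: 0.0641
```

```bash
python3 s.py; python3 - <<'E'
from h import *
d0=dict(np.load('pics/side0.png.npz'))
d=snap('side','side8.png');W=pts(d);z=W[...,2];hsv=cv2.cvtColor(d['image'],cv2.COLOR_RGB2HSV)
r=np.hypot(W[...,0]-.4676,W[...,1]-.1331)
red=(r<.03)&((hsv[...,0]<8)|(hsv[...,0]>172))&(hsv[...,1]>150);p=W[red];print('red',p.mean(0),len(p))
if len(p)>20:
    A=np.c_[p[:,:2],np.ones(len(p))];print('slope',np.linalg.lstsq(A,p[:,2],rcond=None)[0][:2])
t=snap('top','top8.png')
dw=snap('wrist','wrist8.png');W=pts(dw);z=W[...,2]
m=(np.hypot(W[...,0]-.4676,W[...,1]-.1331)<.04)&(z>.026)&(z<.04);p=W[m];print('wrist top',p.mean(0),len(p));A=np.c_[p[:,:2]-p[:,:2].mean(0),np.ones(len(p))];print('slope',np.linalg.lstsq(A,p[:,2],rcond=None)[0])
E
```

```text
22.05 [0.4675 0.1331 0.1659] 0.06406566863850865 yaw 10.247165948894576 F [ 0.3076 -0.6852 -0.4199] T [-0.0007 -0.0986 -0.041 ] q6 -3.3849612608468784 0.00029417909900075756
red [0.46745401 0.13264171 0.03271462] 156
slope [-0.00858022  0.0270613 ]
wrist top [0.46642832 0.13544744 0.03043185] 2352
slope [ 0.00197985 -0.01283411  0.03043185]
```

View pics/side8.png

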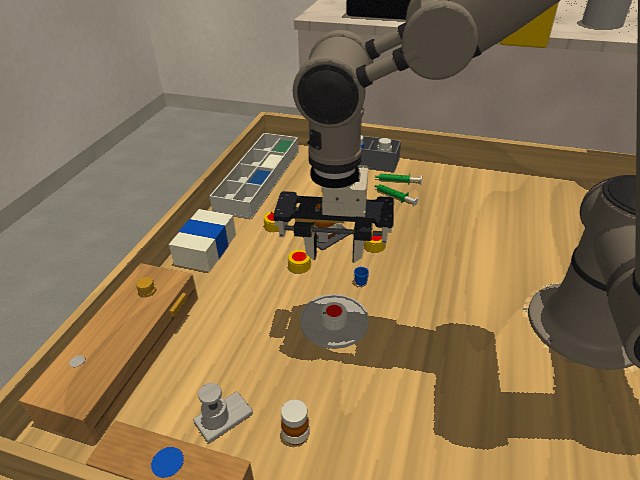

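View pics/top8.png

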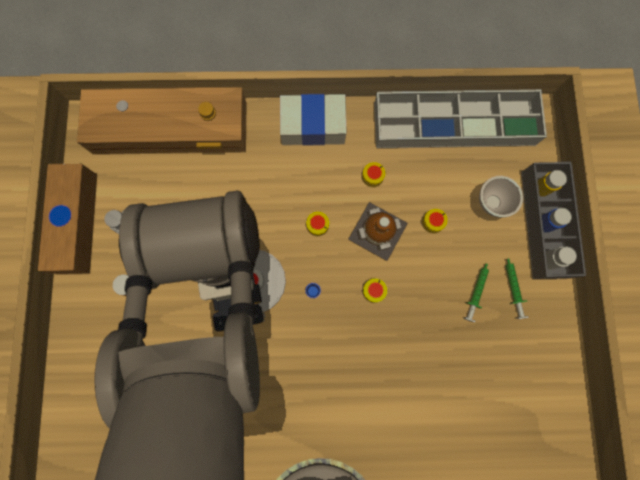

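The cap stands flat in the dish at about (335,315) in the side view, with its top at z≈0.031 m. The bystanders are in the same pixel positions as at the start, and the arm is clear. I'll hand in the job.

```bash
python3 -c "
from h import *
print(finish_job())"
```

```text
the job is handed in; nothing more can be done
None
```

The white cap is off the vial and standing top side up in the steel dish, released. I handed the job in at about 22 s of the 72 s allowed; no verdict was reported.

- **Opening:** I pushed the cap down about 4.5 mm (15–17 N) and turned it anticlockwise. The torque stayed under 0.1 N m until about 62°, then rose to 0.49 N m at 65–66°, where I stopped and backed off slightly.
- **Lifting:** The cap rubbed on the way up, with up to about 6 N vertically and 5 N sideways. It came free after small sideways shifts and a little untwisting.
- **Placing:** It touched the dish at about 4 N, and I released it there.

**Last checks**
- The cap's centre is within about 3 mm of the dish centre.
- Its top is at 30–33 mm, where about 32 mm is expected.
- Its tilt measured 0.7° from the wrist camera and 1.6° from the side camera. The two disagree slightly, but both are well under 6°.
- The fingers are about 150 mm above the cap and the force reading was about zero.
- The bystanders look unmoved by eye. In the last top view the arm partly hid the crusher and the pill bottle, but the side view showed both in place.

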